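# Set the glazed pots on their kiln stilts

### The job

Load the kiln base for a glaze firing: set each of the three coloured, glazed pots upright and centred on the pins of the stilt that fits its foot, the beaker on the small stilt, the tumbler on the medium one and the bottle vase on the large one. Put them down gently, do not let them knock against each other, and leave the two bare white pieces standing where they are.

Things in the scene. Friction and masses are not known exactly. Their poses are not given: they have to be found in the camera images.
- blue_beaker_mid (a point): Centre, half-way up (30 mm above its foot), of the glazed beaker: dark blue with two thin white bands, straight upright open cup, 48 mm across from foot to rim, 60 mm high, wall 4 mm, flat foot, 100 to 180 g. At the start it stands on the plywood ware board (12 mm thick). z up.
- green_tumbler_mid (a point): Centre, half-way up (47.5 mm above its foot), of the glazed tumbler: green with two white bands, straight upright open cup, 62 mm across from foot to rim, 95 mm high, wall 4 mm, flat foot, 180 to 330 g. On the ware board (12 mm thick) at the start. z up.
- amber_vase_mid (a point): Centre, half-way up (70 mm above its foot), of the glazed bottle vase: orange-amber with white bands, 140 mm high; flat foot 74 mm across, body 80 mm across (too wide to grip) up to 36 mm above the foot, shoulder narrowing up to 80 mm, then a straight neck 32 mm across, from 10 to 70 mm above this point: grip it there. 250 to 460 g. On the ware board (12 mm thick) at the start. z up.
- stilt_small: Small kiln stilt: cream ceramic star of three arms, 20 mm from centre to arm tips, 10 mm high, an upright steel pin on each arm, 16 mm from the centre. The pin tops, 18 mm above its underside, carry a pot's foot about 48 mm across. It lies, and does not shift, on the dark grey shelf (top 70 mm above the table) of the 360 mm square kiln base. Origin: centre of its underside; z up, x along one arm.
- stilt_medium: Medium kiln stilt: cream ceramic star of three arms, 27 mm from centre to arm tips, 10 mm high, an upright steel pin on each arm, 23 mm from the centre. The pin tops, 18 mm above its underside, carry a pot's foot about 62 mm across. It lies, and does not shift, on the dark grey shelf (top 70 mm above the table) of the 360 mm square kiln base. Origin: centre of its underside; z up, x along one arm.
- stilt_large: Large kiln stilt: cream ceramic star of three arms, 35 mm from centre to arm tips, 10 mm high, an upright steel pin on each arm, 31 mm from the centre. The pin tops, 18 mm above its underside, carry a pot's foot about 74 mm across. It lies, and does not shift, on the dark grey shelf (top 70 mm above the table) of the 360 mm square kiln base. Origin: centre of its underside; z up, x along one arm.
- plain_beaker_mid (a point): Centre, half-way up, of the unglazed beaker: bare off-white, otherwise the same shape and size as the blue one. Stands on the ware board; not to be fired, stays where it is.
- plain_tumbler_mid (a point): Centre, half-way up, of the unglazed tumbler: bare off-white, otherwise the same shape and size as the green one. Stands on the ware board; not to be fired, stays where it is.
Things that resemble listed ones, but are neither listed nor needed, are in the scene too. What is meant by the part that bears green_tumbler_mid is not purple, and is the smaller of those in its own colour.

How it is judged:
By the outcome, as a careful person would: the job done as asked, in the order asked, and still so for the second after the job is handed in, with the robot touching nothing.
It also fails if it takes over 83 s, if anything falls off the work surface, if the arm or the gripper's body presses on something with over 40 N, if the wrist force passes 120 N, or if a joint passes its speed limit or range.

### The arm

A 6-joint arm with a two-finger parallel gripper is mounted at the origin on the work surface. World frame = base frame: x ahead of the robot, y to its left, z up, the work surface at z = 0. Lengths are in m, angles in degrees, forces in N, time in s.
With the tool pointing down it reaches from about 0.3 to 0.775 m from the base axis. Payload 14.6 kg.
Tool frame: the origin (TCP) lies midway between the tips of the shut fingers; the grasp point (between the pads) lies 19 mm behind it; z points along the fingers, y is the line along which they close (so a half turn about z gives the same grasp; the last joint's range is limited). The gripper opens to 85 mm and grips with 20 to 120 N. Pads are 22 mm wide; open, the fingers measure 114 mm over their backs; the gripper's body (76 mm by 85 mm) begins 54 mm behind the grasp point. The pads swing forward as they close: fully open they stand 13 mm farther back than shut.
Start: joints at [65.627, 17.183, 87.147, -0, 75.671, -3.816], TCP at [0.193, 0.515, 0.231] pointing down, gripper open.
Joint ranges: [-173.82, 173.82], [-45.26, 126.66], [13.44, 144.39], [-59.66, 239.66], [0, 175.72], [-146.38, 146.38]. Speed limits (degrees/s): [127.2, 127.2, 147.25, 180, 180, 180].

### API

Orientations are given as [roll, pitch, yaw] about the fixed x, y, z axes, in that order (R = Rz(yaw) Ry(pitch) Rx(roll)).
In Python, from bench import * gives the robot as it stands. The module is installed in compiled form; this text tells all that it offers.
- The arm moves only by the tool play_rows, never from a script. Its argument "deltas" is a list of rows, each an object with "travel": the shift along the tool's x, y, z in cm, a list of three; "turn": the turn about the tool's z in degrees; "claw": the finger opening in cm, from 0 to 8.54. A call has 1 to 8 rows; each row is the pose to reach, as a shift and turn from the pose commanded when the call began, along the tool's axes at that moment; what a row does not reach only later rows make up. A row lasts 1/12 s, in which the tool goes at most 41.7 mm and 7.16 degrees, less where a joint would pass 70% of its speed; a pose out of reach is approached as far as the arm can. A call with a gripper value outside its range is refused whole. The fingers move at their own pace and stop on an object; "force" is the grip in N (left out, the last holds). Time passes only in rows, so rows that repeat a pose let the fingers close. It gives the time, the measured TCP pose, the force, the opening and the grip force at its end, in the units of the state.
- observe(): the state, without advancing time (a new reading comes with each control period).
- grab_frame(name): name is "side" or "top"; returns the picture (480x640x3 uint8, red, green, blue); there is no depth.
- camera_info(name): a dict with "mtx" (3x3 intrinsics, pixels), "dist" ([k1, k2, p1, p2, k3] as OpenCV has them; the pictures are not rectified), "rvec" (rotation vector, rad) and "tvec" (3), from world to camera coordinates, as OpenCV has them. Camera axes: x right, y down, z forward; pixel columns grow to the right and rows downward; lengths in m; the calibration is good to about 2 mm. A picture is of the moment at which its call begins. camera_info takes no time and is no camera call.
- finish_job(): hands the job in; it is judged then, once.
The state is a dict: "time_s": time; "joint_positions": joint angles; "qd": joint speeds; "joint_efforts": joint torques, N m; "tool_pos": TCP position; "eef_rot": TCP orientation; "contact_force": force on the tool from outside, world axes, zero at the start; "ft_torque": the same for the moment, N m; "finger_gap": finger opening in m; "gripper_force": force on a finger pad.
Only numpy, scipy, OpenCV 4.12 (cv2) and the standard library are available. Lean on these libraries where they do the work, as an engineer would, in place of code of your own. Each camera call takes 0.05 s, during which the arm holds its last target. There are 200 camera calls.

## Working session

There is one attempt and no reset: what is moved stays moved. The work goes in short steps, Python scripts to look and compute and a tool call to move; the robot and the scene stay as the last step left them, time stands still between calls to the robot, and variables do not carry over. Pictures are saved under pics/ and viewed, at most 14 in all, crops included, and the job is handed in when it is done.

Besides the shell and the picture viewer there is one more tool, called after "Emit:" as name([rows], argument=value, ...), one row to a line, values as JSON. play_rows: Moves the arm, as the interface text tells. Its arguments: {"type":"object","properties":{"deltas":{"type":"array","items":{"type":"object","properties":{"travel":{"type":"array","items":{"type":"number"}},"turn":{"type":"number"},"claw":{"type":"number"}}}},"force":{"type":"number"}},"required":["deltas"]}

```bash
mkdir -p pics
python3 - <<'E'
from bench import *
import cv2,numpy as np
for n in("side","top"):
    im=grab_frame(n); cv2.imwrite(f"pics/{n}0.png",im[:,:,::-1])
    c=camera_info(n); R=cv2.Rodrigues(np.array(c["rvec"],float))[0]
    print(n,np.round(c["mtx"],1).tolist(),np.round(c["dist"],3),"pos",np.round(-R.T@np.array(c["tvec"]).ravel(),3),np.round(R,2).tolist())
print(observe())
E
```

```text
side [[540.8, 0.0, 324.8], [0.0, 540.8, 240.5], [0.0, 0.0, 1.0]] [0. 0. 0. 0. 0.] pos [0.429 0.763 0.717] [[-1.0, -0.06, -0.01], [-0.04, 0.62, -0.78], [0.05, -0.78, -0.62]]
top [[577.9, 0.0, 324.9], [0.0, 577.9, 238.1], [0.0, 0.0, 1.0]] [-0.059  0.     0.     0.     0.   ] pos [ 0.242 -0.02   1.141] [[-0.02, -1.0, -0.0], [-0.98, 0.02, -0.2], [0.2, 0.0, -0.98]]
{'time_s': 0.1, 'joint_positions': array([ 6.56253732e+01,  1.72117601e+01,  8.71777060e+01, -1.38412607e-03,
        7.56729443e+01, -3.81586092e+00]), 'qd': array([-0.11106252, -0.03704959, -0.18649785,  0.10905493,  0.15396032,
        0.08751032]), 'joint_efforts': array([ 2.75173625e-03, -5.44379497e+01, -3.62370801e+01, -2.82955006e-05,
        3.17587408e-03,  1.40513538e-05]), 'tool_pos': array([0.19305599, 0.5147612 , 0.23077752]), 'eef_rot': array([-1.79937639e+02, -2.81568674e-03,  1.59441576e+02]), 'contact_force': array([ 0.81399568,  0.2490929 , -0.46055542]), 'ft_torque': array([-0.02314429, -0.01569597, -0.01983925]), 'gripper_force': 0.0, 'finger_gap': 0.08524194896338003}
```

View pics/top0.png

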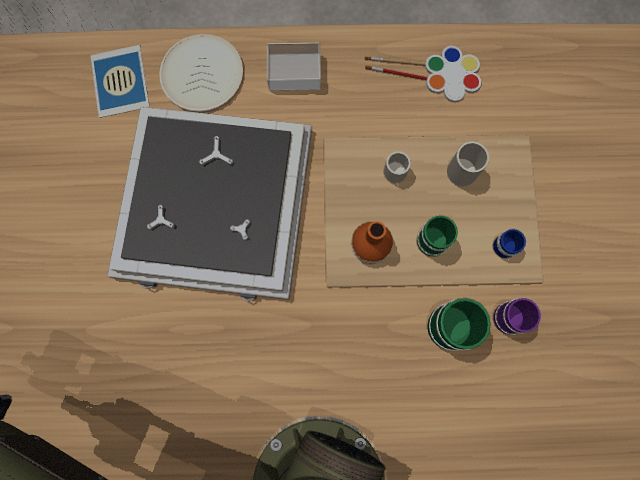

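View pics/side0.png

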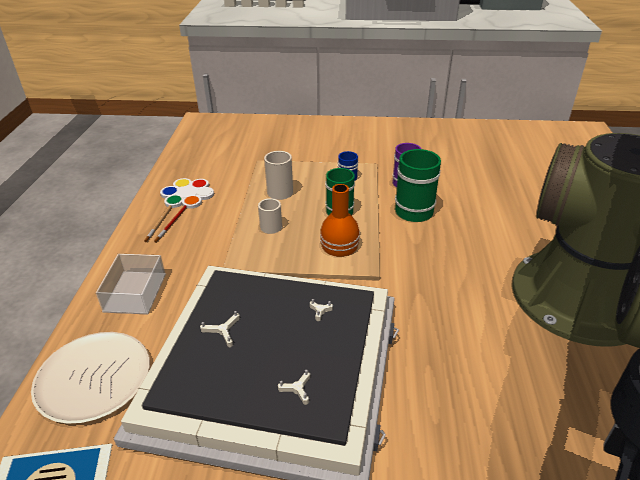

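Top view: glazed beaker (509,243), green tumbler on the board (437,236), vase (373,242); stilts at (216,153), (160,219) and (241,230). Possible mix-ups: the large green canister (460,324) and purple cup (517,316) off the board, plain beaker (397,167) and plain tumbler (468,165). By the description I choose blue (509,243) and the smaller green (437,236). Next I'll fit positions.

```bash
cat > h.py <<'E'
import cv2,numpy as np
from bench import *
from scipy.optimize import minimize
C={n:camera_info(n) for n in("side","top")}
def proj(n,P):
    c=C[n]; return cv2.projectPoints(np.array(P,float).reshape(-1,3),np.array(c["rvec"],float),np.array(c["tvec"],float),np.array(c["mtx"],float),np.array(c["dist"],float))[0].reshape(-1,2)
def ray(n,uv,z):
    c=C[n]; p=cv2.undistortPoints(np.array([[uv]],float),np.array(c["mtx"]),np.array(c["dist"],float)).ravel()
    R=cv2.Rodrigues(np.array(c["rvec"],float))[0]; o=-R.T@np.array(c["tvec"]).ravel(); d=R.T@np.r_[p,1]
    return (o+d*(z-o[2])/d[2])[:2]
t=np.linspace(0,2*np.pi,48,endpoint=False)
def rings(x,y,prof): return np.vstack([np.c_[x+r*np.cos(t),y+r*np.sin(t),0*t+z] for r,z in prof])
def fill(polys,S=4):
    m=np.zeros((480*S,640*S),np.uint8)
    for q in polys: cv2.fillConvexPoly(m,cv2.convexHull(np.round(q*S+S/2-.5).astype(np.int32)),1)
    return m
PROF={'beaker':[(.024,0),(.024,.06)],'tumbler':[(.031,0),(.031,.095)],'vase':[(.037,0),(.040,.006),(.040,.036),(.016,.08),(.016,.14)]}
def model(n,x,y,z0,prof): # union of consecutive-ring hulls
    return fill([proj(n,rings(x,y,[(a[0],a[1]+z0),(b[0],b[1]+z0)])) for a,b in zip(prof,prof[1:])])
def up(m): return cv2.resize(m.astype(np.uint8),None,fx=4,fy=4,interpolation=cv2.INTER_NEAREST)
def fit(cost,x0,step):
    s=np.vstack([x0]+[np.array(x0)+np.eye(len(x0))[i]*step[i] for i in range(len(x0))])
    return minimize(cost,x0,method='Nelder-Mead',options=dict(initial_simplex=s,xatol=2e-4,fatol=1e-4,maxiter=120))
def iou(a,b): return 1-(a&b).sum()/((a|b).sum()+1)
def colmask(n,im,box,h,smin=120):
    hsv=cv2.cvtColor(im,cv2.COLOR_RGB2HSV); m=(abs(hsv[...,0].astype(int)-h[0])<=h[1])&(hsv[...,1]>smin)
    k=np.zeros_like(m); k[box[1]:box[3],box[0]:box[2]]=1; m=(m&k).astype(np.uint8)
    return cv2.morphologyEx(m,cv2.MORPH_CLOSE,np.ones((9,9),np.uint8))
def star(n,x,y,a,arm,pin,z0=.07,w=.0035):
    P=[]
    for k in range(3):
        c,s=np.cos(a+k*2*np.pi/3),np.sin(a+k*2*np.pi/3)
        q=[(x+c*u-s*v,y+s*u+c*v,z0+z) for u in(0,arm) for v in(-w,w) for z in(0,.01)]
        P.append(proj(n,q)); P.append(proj(n,[(x+c*pin+dx,y+s*pin+dy,z0+z) for dx in(-.0015,.0015) for dy in(-.0015,.0015) for z in(.01,.018)]))
    return fill(P)
E
python3 - <<'E'
from h import *
ims={n:cv2.imread(f"pics/{n}0.png")[:,:,::-1].copy() for n in C}
T=ims['top'];S=ims['side']
objs=[('blue','beaker',(118,12),{'top':(485,220,535,265),'side':(333,148,362,185)},(509,243)),
('green','tumbler',(70,20),{'top':(410,208,465,262)},(437,236)),
('amber','vase',(8,6),{'top':(345,212,400,268),'side':(312,175,365,262)},(373,242))]
out=[]
for nm,p,h,bx,uv in objs:
    x0=ray('top',uv,.05)
    for ns in [[k] for k in bx]:
        M={n:up(colmask(n,ims[n],bx[n],h,150)) for n in ns}
        r=fit(lambda v:sum(iou(M[n],model(n,v[0],v[1],.012,PROF[p])) for n in ns),x0,(.01,.01))
        print(nm,ns,r.x.round(4),round(r.fun,3),"r",np.hypot(*r.x).round(3))
for nm,uv,us in(('A',(216,155),(222,328)),('B',(160,219),(296,386)),('C',(241,230),(320,308))):
    for n,u in(('top',uv),('side',us)):
        im=ims[n]; g=im.min(2); m=np.zeros(g.shape,np.uint8); m[u[1]-26:u[1]+26,u[0]-28:u[0]+28]=1
        M=up((m==1)&(g>105)); best=None
        x0=ray(n,u,.08)
        for arm,pin,k in((.02,.016,'S'),(.027,.023,'M'),(.035,.031,'L')):
            for a in(0,.7,1.4):
                r=fit(lambda v:iou(M,star(n,*v,arm,pin)),[*x0,a],(.006,.006,.4))
                if best is None or r.fun<best[0].fun: best=(r,k)
        print(nm,n,best[1],best[0].x.round(4),round(best[0].fun,3))
for nm,uv,z in(('pbeaker',(397,158),.072),('ptumbler',(470,152),.107),('canister',(465,318),.12),('purple',(522,315),.07)): print(nm,ray('top',uv,z).round(3))
c=np.hstack([cv2.resize(T[205:285,345:545],None,fx=4,fy=4),])
cv2.imwrite("pics/crop0.png",c[:,:,::-1])
E
```

```text
blue ['top'] [ 0.4495 -0.3776] 0.16 r 0.587
blue ['side'] [ 0.4484 -0.3849] 0.461 r 0.591
green ['top'] [ 0.4628 -0.2322] 0.184 r 0.518
amber ['top'] [ 0.4585 -0.1111] 0.204 r 0.472
amber ['side'] [ 0.4587 -0.1119] 0.051 r 0.472
A top L [0.631  0.1907 2.0838] 0.242
A side L [0.6315 0.1889 2.1071] 0.253
B top M [0.5007 0.294  2.1499] 0.216
B side M [0.5015 0.2923 2.1489] 0.203
C top S [0.4799 0.138  1.4584] 0.177
C side S [ 0.4808  0.1369 -0.6723] 0.475
pbeaker [ 0.616 -0.163]
ptumbler [ 0.614 -0.297]
canister [ 0.302 -0.264]
purple [ 0.308 -0.383]
```

View pics/crop0.png

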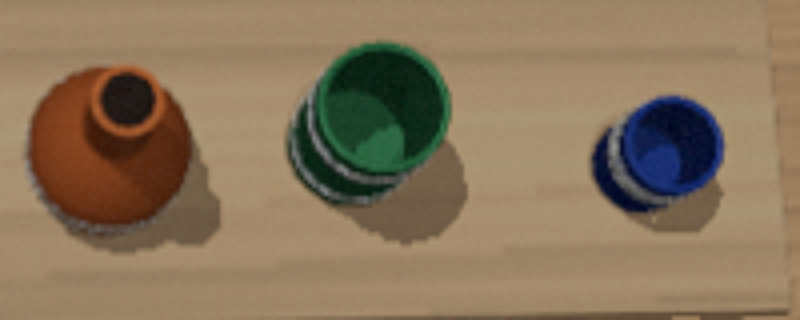

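The crop confirms glazed blue beaker, two-banded green tumbler, and amber vase on the board. I'll overlay the fitted outlines to check them.

Run:
```python
from h import *
def draw(n,im,it):
    b=cv2.resize(im,None,fx=4,fy=4,interpolation=cv2.INTER_LINEAR)
    for m in it:
        c,_=cv2.findContours(m,cv2.RETR_EXTERNAL,cv2.CHAIN_APPROX_NONE); cv2.drawContours(b,c,-1,(255,0,255),1)
    return b
T=cv2.imread("pics/top0.png");S=cv2.imread("pics/side0.png")
P=lambda n:[model(n,.4495,-.3776,.012,PROF['beaker']),model(n,.4628,-.2322,.012,PROF['tumbler']),model(n,.4585,-.1113,.012,PROF['vase']),
 star(n,.631,.1905,2.09,.035,.031),star(n,.5007,.2935,2.15,.027,.023),star(n,.4799,.138,1.458,.02,.016)]
t=draw('top',T,P('top'));s=draw('side',S,P('side'))
f=lambda b,x,y,w,h:b[y*4:(y+h)*4,x*4:(x+w)*4]
a=np.hstack([f(t,345,205,200,65)]) 
b=np.hstack([f(t,130,130,66,110),f(t,196,130,66,110),f(s,305,145,66,110)])
b=cv2.resize(b,(800,int(b.shape[0]*800/b.shape[1])))
cv2.imwrite("pics/ov.png",cv2.resize(np.vstack([a,b]),None,fx=.75,fy=.75))
```

```text
(no output)
```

View pics/ov.png

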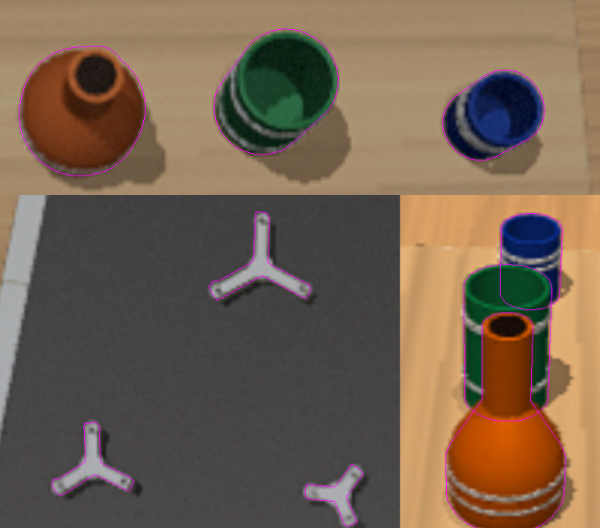

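Outlines fit well. Plan: turn to yaw 90 so that tool x = world +y, tool y = world +x, with the fingers closing along x. Moving toward the beaker.

Emit:
play_rows([
  {"travel": [-38.6, -29.8, -2], "turn": 69.44, "claw": 8.5},
  {"travel": [-38.6, -29.8, -2], "turn": 69.44, "claw": 8.5},
  {"travel": [-38.6, -29.8, -2], "turn": 69.44, "claw": 8.5},
  {"travel": [-38.6, -29.8, -2], "turn": 69.44, "claw": 8.5},
  {"travel": [-38.6, -29.8, -2], "turn": 69.44, "claw": 8.5},
  {"travel": [-38.6, -29.8, -2], "turn": 69.44, "claw": 8.5},
  {"travel": [-38.6, -29.8, -2], "turn": 69.44, "claw": 8.5},
  {"travel": [-38.6, -29.8, -2], "turn": 69.44, "claw": 8.5},
], force=30)

```text
time_s: 0.77
tool_pos: [0.3689, 0.2299, 0.245]
eef_rot: [-180.0, -0.0, 101.8]
contact_force: [1.5, 1.0, 0.2]
finger_gap: 0.0849
gripper_force: 0.0
```

Emit:
play_rows([
  {"travel": [-38.9, 0, -0.5], "turn": 12, "claw": 8.5},
  {"travel": [-38.9, 0, -0.5], "turn": 12, "claw": 8.5},
  {"travel": [-38.9, 0, -0.5], "turn": 12, "claw": 8.5},
  {"travel": [-38.9, 0, -0.5], "turn": 12, "claw": 8.5},
  {"travel": [-38.9, 0, -0.5], "turn": 12, "claw": 8.5},
  {"travel": [-38.9, 0, -0.5], "turn": 12, "claw": 8.5},
  {"travel": [-38.9, 0, -0.5], "turn": 12, "claw": 8.5},
  {"travel": [-38.9, 0, -0.5], "turn": 12, "claw": 8.5},
])

```text
time_s: 1.43
tool_pos: [0.4384, -0.0962, 0.2492]
eef_rot: [-180.0, -0.0, 90.1]
contact_force: [0.7, 0.9, -0.0]
finger_gap: 0.0849
gripper_force: 0.0
```

Emit:
play_rows([
  {"travel": [-28.1, 1.1, 4], "claw": 8.5},
  {"travel": [-28.1, 1.1, 4], "claw": 8.5},
  {"travel": [-28.1, 1.1, 4], "claw": 8.5},
  {"travel": [-28.1, 1.1, 4], "claw": 8.5},
  {"travel": [-28.1, 1.1, 4], "claw": 8.5},
  {"travel": [-28.1, 1.1, 8], "claw": 8.5},
  {"travel": [-28.1, 1.1, 8], "claw": 8.5},
  {"travel": [-28.1, 1.1, 8], "claw": 8.5},
])

```text
invalid input
```

```bash
python3 -c "
from bench import *
o=observe();print(o['tool_pos'].round(4),o['eef_rot'].round(2),o['joint_positions'].round(1))"
```

```text
[ 0.4384 -0.0962  0.2492] [-180.     -0.     90.14] [-17.1   3.2 101.1   0.   75.6 -17.2]
```

Emit:
play_rows([
  {"travel": [-28.1, 1.1, 4], "turn": 0, "claw": 8.5},
  {"travel": [-28.1, 1.1, 4], "turn": 0, "claw": 8.5},
  {"travel": [-28.1, 1.1, 4], "turn": 0, "claw": 8.5},
  {"travel": [-28.1, 1.1, 4], "turn": 0, "claw": 8.5},
  {"travel": [-28.1, 1.1, 4], "turn": 0, "claw": 8.5},
  {"travel": [-28.1, 1.1, 8], "turn": 0, "claw": 8.5},
  {"travel": [-28.1, 1.1, 8], "turn": 0, "claw": 8.5},
  {"travel": [-28.1, 1.1, 8], "turn": 0, "claw": 8.5},
])

```text
time_s: 2.1
tool_pos: [0.4484, -0.3782, 0.1643]
eef_rot: [-179.7, -0.2, 90.0]
contact_force: [-1.2, -1.1, -0.8]
finger_gap: 0.0845
gripper_force: 0.0
```

```bash
python3 -c "
from bench import *
o=observe();print(o['tool_pos'].round(4),o['eef_rot'].round(2),o['joint_positions'].round(1))"
```

```text
[ 0.4484 -0.3782  0.1643] [-179.74   -0.21   89.96] [-43.7  25.4  85.1  -0.   69.8 -43.7]
```

Emit:
play_rows([
  {"travel": [0, 0.1, 4], "turn": 0, "claw": 8.5},
  {"travel": [0, 0.1, 8], "turn": 0, "claw": 8.5},
  {"travel": [0, 0.1, 11], "turn": 0, "claw": 8.5},
  {"travel": [0, 0.1, 12.5], "turn": 0, "claw": 8.5},
  {"travel": [0, 0.1, 13.3], "turn": 0, "claw": 8.5},
  {"travel": [0, 0.1, 13.3], "turn": 0, "claw": 8.5},
  {"travel": [0, 0.1, 13.3], "turn": 0, "claw": 6},
  {"travel": [0, 0.1, 13.3], "turn": 0, "claw": 5.2},
])

```text
time_s: 2.77
tool_pos: [0.452, -0.3754, 0.0379]
eef_rot: [179.9, 0.1, 90.2]
contact_force: [0.8, 0.0, -0.5]
finger_gap: 0.0632
gripper_force: 0.0
```

Run:
```python
from h import *
s=grab_frame("side");t=grab_frame("top");o=observe();print(o['tool_pos'].round(4),o['finger_gap'],o['contact_force'].round(1),o['gripper_force'])
a=cv2.resize(t[190:290,440:560],(600,500))
b=cv2.resize(s[100:230,290:390],(200,260))
c=np.zeros((500,800,3),np.uint8);c[:,:600]=a;c[:260,600:]=b
cv2.imwrite("pics/g1.png",c[:,:,::-1])
```

```text
[ 0.4518 -0.3754  0.0377] 0.05204572984642493 [-2.5  0.9  0.9] 1.0305242167669348
```

View pics/g1.png

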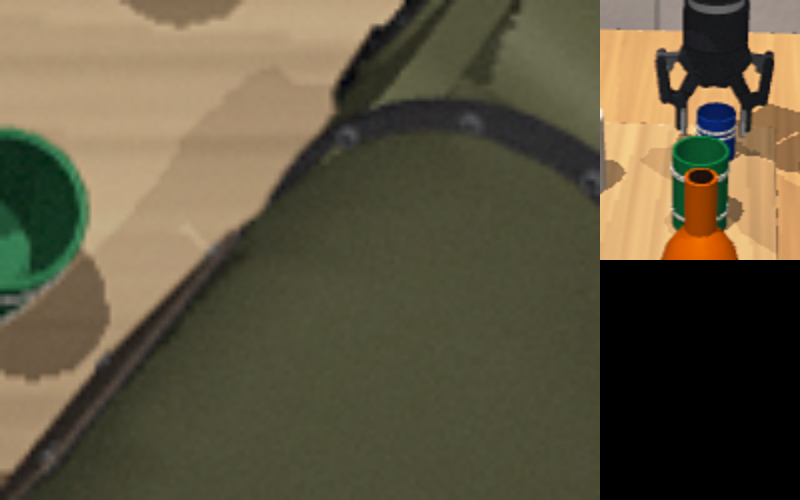

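Side crop: the blue beaker stands between the open fingers. The top view is blocked by the arm. Small correction (x −2 mm, y −2 mm, down 4 mm), then close.

Emit:
play_rows([
  {"travel": [-0.22, -0.22, 0.4], "turn": 0, "claw": 5.2},
  {"travel": [-0.22, -0.22, 0.4], "turn": 0, "claw": 5.2},
  {"travel": [-0.22, -0.22, 0.4], "turn": 0, "claw": 4.9},
  {"travel": [-0.22, -0.22, 0.4], "turn": 0, "claw": 4.6},
  {"travel": [-0.22, -0.22, 0.4], "turn": 0, "claw": 4},
  {"travel": [-0.22, -0.22, 0.4], "turn": 0, "claw": 4},
  {"travel": [-0.22, -0.22, 0.4], "turn": 0, "claw": 4},
  {"travel": [-0.22, -0.22, 0.4], "turn": 0, "claw": 4},
], force=30)

```text
time_s: 3.53
tool_pos: [0.4492, -0.3773, 0.0324]
eef_rot: [180.0, 0.0, 90.1]
contact_force: [-2.2, -1.7, 4.6]
finger_gap: 0.0471
gripper_force: 31.3
```

```bash
python3 -c "
from bench import *
o=observe();print(o['tool_pos'].round(4),o['eef_rot'].round(2),o['finger_gap'],o['gripper_force'],o['contact_force'])"
```

```text
[ 0.4492 -0.3773  0.0324] [1.7999e+02 2.0000e-02 9.0150e+01] 0.04713797175824202 31.26858196221292 [-2.16580228 -1.68376776  4.57674789]
```

Emit:
play_rows([
  {"travel": [0, 0, -2], "turn": 0, "claw": 4},
  {"travel": [0, 0, -5], "turn": 0, "claw": 4},
  {"travel": [0, 0, -9], "turn": 0, "claw": 4},
  {"travel": [0, 0, -13], "turn": 0, "claw": 4},
  {"travel": [0, 0, -17], "turn": 0, "claw": 4},
  {"travel": [3, 0.5, -20], "turn": 0, "claw": 4},
  {"travel": [6, 0.8, -22], "turn": 0, "claw": 4},
  {"travel": [10, 1, -22], "turn": 0, "claw": 4},
])

```text
time_s: 4.2
tool_pos: [0.4598, -0.2775, 0.2563]
eef_rot: [179.7, 0.2, 90.1]
contact_force: [1.9, 0.2, 0.1]
finger_gap: 0.0468
gripper_force: 31.5
```

Emit:
play_rows([
  {"travel": [4, 0.2, 0], "turn": 0, "claw": 4},
  {"travel": [8, 0.5, 0], "turn": 0, "claw": 4},
  {"travel": [12, 0.8, 0], "turn": 0, "claw": 4},
  {"travel": [16, 1, 0], "turn": 0, "claw": 4},
  {"travel": [20, 1.2, 0], "turn": 0, "claw": 4},
  {"travel": [24, 1.5, 0], "turn": 0, "claw": 4},
  {"travel": [28, 1.8, 0], "turn": 0, "claw": 4},
  {"travel": [32, 2, 0], "turn": 0, "claw": 4},
])

```text
time_s: 4.87
tool_pos: [0.4777, 0.045, 0.2521]
eef_rot: [-180.0, -0.0, 90.1]
contact_force: [1.6, 0.7, -1.8]
finger_gap: 0.0472
gripper_force: 31.5
```

Emit:
play_rows([
  {"travel": [3.5, 0, 0], "turn": 0, "claw": 4},
  {"travel": [6, 0, 0], "turn": 0, "claw": 4},
  {"travel": [7.5, 0, 0], "turn": 0, "claw": 4},
  {"travel": [8.5, 0, 0], "turn": 0, "claw": 4},
  {"travel": [8.5, 0, 0], "turn": 0, "claw": 4},
  {"travel": [8.5, 0, 0], "turn": 0, "claw": 4},
])

```text
time_s: 5.37
tool_pos: [0.4778, 0.1276, 0.252]
eef_rot: [-180.0, 0.0, 90.2]
contact_force: [-0.3, 0.7, -1.6]
finger_gap: 0.0471
gripper_force: 31.5
```

```bash
python3 -c "
from bench import *
o=observe();print(o['time_s'],o['tool_pos'].round(4),o['eef_rot'].round(2),o['finger_gap'],o['gripper_force'],o['contact_force'])"
```

```text
5.3667 [0.4778 0.1276 0.252 ] [-1.7997e+02  1.0000e-02  9.0170e+01] 0.047099443323998284 31.48252629674971 [-0.27925955  0.72965364 -1.62751938]
```

Emit:
play_rows([
  {"travel": [1.03, 0.22, 3], "turn": 0, "claw": 4},
  {"travel": [1.03, 0.22, 6], "turn": 0, "claw": 4},
  {"travel": [1.03, 0.22, 9], "turn": 0, "claw": 4},
  {"travel": [1.03, 0.22, 11], "turn": 0, "claw": 4},
  {"travel": [1.03, 0.22, 12.2], "turn": 0, "claw": 4},
  {"travel": [1.03, 0.22, 12.7], "turn": 0, "claw": 4},
  {"travel": [1.03, 0.22, 12.7], "turn": 0, "claw": 4},
  {"travel": [1.03, 0.22, 12.7], "turn": 0, "claw": 4},
])

```text
time_s: 6.03
tool_pos: [0.4805, 0.1376, 0.1259]
eef_rot: [180.0, -0.0, 90.1]
contact_force: [0.3, 0.3, -0.4]
finger_gap: 0.0467
gripper_force: 31.5
```

Run:
```python
from h import *
s=grab_frame("side");o=observe();print(o['time_s'],o['tool_pos'].round(4),o['contact_force'].round(1))
x,y,z=o['tool_pos']; b=cv2.resize(s,None,fx=4,fy=4)
for m in(model('side',x,y,z-.0204,PROF['beaker']),star('side',.480,.138,1.458,.02,.016)):
    c,_=cv2.findContours(m,cv2.RETR_EXTERNAL,cv2.CHAIN_APPROX_NONE); cv2.drawContours(b,c,-1,(255,0,255),1)
u,v=proj('side',[x,y,z])[0].astype(int)
cv2.imwrite("pics/p1.png",b[(v-60)*4:(v+70)*4,(u-70)*4:(u+70)*4,::-1])
```

```text
6.0833 [0.4806 0.1378 0.1262] [ 0.5 -0.1 -1.8]
```

View pics/p1.png

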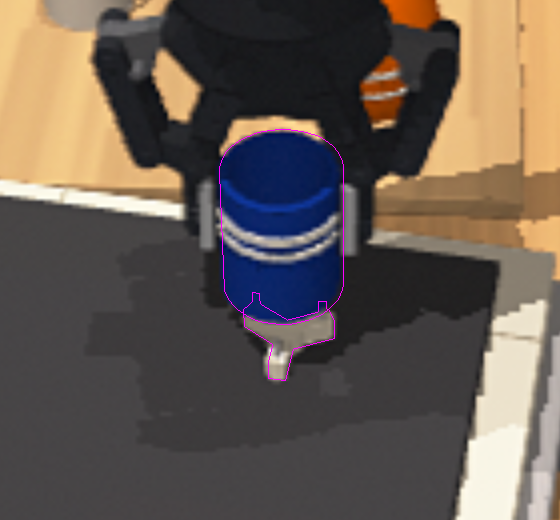

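Image matches the model: beaker upright over the small stilt, ~18 mm above the pins. Lower gently.

Emit:
play_rows([
  {"travel": [0, 0, 0.5], "turn": 0, "claw": 4},
  {"travel": [0, 0, 1.0], "turn": 0, "claw": 4},
  {"travel": [0, 0, 1.3], "turn": 0, "claw": 4},
  {"travel": [0, 0, 1.45], "turn": 0, "claw": 4},
  {"travel": [0, 0, 1.55], "turn": 0, "claw": 4},
  {"travel": [0, 0, 1.6], "turn": 0, "claw": 4},
  {"travel": [0, 0, 1.65], "turn": 0, "claw": 4},
  {"travel": [0, 0, 1.65], "turn": 0, "claw": 4},
])

```text
time_s: 6.75
tool_pos: [0.4801, 0.1382, 0.1088]
eef_rot: [180.0, -0.0, 90.1]
contact_force: [0.2, 0.2, -0.7]
finger_gap: 0.0471
gripper_force: 31.5
```

Emit:
play_rows([
  {"travel": [0, 0, 0.05], "turn": 0, "claw": 4},
  {"travel": [0, 0, 0.05], "turn": 0, "claw": 4},
  {"travel": [0, 0, 0.1], "turn": 0, "claw": 4},
  {"travel": [0, 0, 0.1], "turn": 0, "claw": 4},
])

```text
time_s: 7.08
tool_pos: [0.4802, 0.1383, 0.1083]
eef_rot: [180.0, -0.0, 90.1]
contact_force: [-2.4, -0.4, 6.4]
finger_gap: 0.0468
gripper_force: 32.2
```

Emit:
play_rows([
  {"travel": [0, 0, 0], "turn": 0, "claw": 4.7},
  {"travel": [0, 0, 0], "turn": 0, "claw": 4.9},
  {"travel": [0, 0, 0], "turn": 0, "claw": 5.3},
  {"travel": [0, 0, 0], "turn": 0, "claw": 6},
  {"travel": [0, 0, 0], "turn": 0, "claw": 7},
  {"travel": [0, 0, 0], "turn": 0, "claw": 7},
  {"travel": [0, 0, 0], "turn": 0, "claw": 7},
  {"travel": [0, 0, 0], "turn": 0, "claw": 7},
])

```text
time_s: 7.75
tool_pos: [0.48, 0.1382, 0.1077]
eef_rot: [-180.0, 0.0, 90.1]
contact_force: [0.1, 0.9, 0.6]
finger_gap: 0.07
gripper_force: 0.0
```

Emit:
play_rows([
  {"travel": [0, 0, -1], "turn": 0, "claw": 7},
  {"travel": [0, 0, -4], "turn": 0, "claw": 7},
  {"travel": [0, 0, -8], "turn": 0, "claw": 7},
  {"travel": [0, 0, -12], "turn": 0, "claw": 8.5},
  {"travel": [-4, 0, -14], "turn": 0, "claw": 8.5},
  {"travel": [-8, 0, -14], "turn": 0, "claw": 8.5},
  {"travel": [-12, 0, -14], "turn": 0, "claw": 8.5},
  {"travel": [-16, 0, -14], "turn": 0, "claw": 8.5},
])

```text
time_s: 8.42
tool_pos: [0.4801, -0.0234, 0.2491]
eef_rot: [179.9, 0.0, 90.2]
contact_force: [0.5, 0.1, 0.5]
finger_gap: 0.085
gripper_force: 0.0
```

Emit:
play_rows([
  {"travel": [-4, -0.2, 0], "turn": 0, "claw": 8.5},
  {"travel": [-8, -0.5, 0], "turn": 0, "claw": 8.5},
  {"travel": [-12, -1, 0], "turn": 0, "claw": 8.5},
  {"travel": [-16, -1.5, 0], "turn": 0, "claw": 8.5},
  {"travel": [-19, -1.7, 0], "turn": 0, "claw": 8.5},
  {"travel": [-21, -1.7, 0], "turn": 0, "claw": 8.5},
  {"travel": [-21, -1.7, 0], "turn": 0, "claw": 8.5},
  {"travel": [-21, -1.7, 0], "turn": 0, "claw": 8.5},
])

```text
time_s: 9.08
tool_pos: [0.4637, -0.2325, 0.2482]
eef_rot: [180.0, -0.0, 90.0]
contact_force: [0.3, 0.0, -0.3]
finger_gap: 0.0849
gripper_force: 0.0
```

Run:
```python
from h import *
o=observe();print(o['time_s'],o['tool_pos'].round(4),o['eef_rot'].round(2))
for n,bx in(('top',(205,195,275,260)),('side',(285,250,365,335))):
    im=grab_frame(n); cv2.imwrite(f"pics/{n}1.png",im[:,:,::-1]); M=up(colmask(n,im,bx,(118,12),150))
    r=fit(lambda v:iou(M,model(n,v[0],v[1],.088,PROF['beaker'])),(.48,.138),(.01,.01)); print(n,r.x.round(4),round(r.fun,3))
im=grab_frame('top')
M=up(colmask('top',im,(410,208,465,262),(70,20),150)); print(M.sum())
```

```text
9.0833 [ 0.4637 -0.2325  0.2482] [179.99  -0.    90.04]
top [0.4794 0.1373] 0.119
side [0.4815 0.1384] 0.076
0
```

Beaker measured within 1 mm of the stilt centre in both views. Now down over the tumbler.

Emit:
play_rows([
  {"travel": [0, -0.08, 4], "turn": 0, "claw": 8.5},
  {"travel": [0, -0.08, 8], "turn": 0, "claw": 8.5},
  {"travel": [0, -0.08, 12], "turn": 0, "claw": 8.5},
  {"travel": [0, -0.08, 15], "turn": 0, "claw": 8.5},
  {"travel": [0, -0.08, 17.5], "turn": 0, "claw": 8.5},
  {"travel": [0, -0.08, 19], "turn": 0, "claw": 8.5},
  {"travel": [0, -0.08, 19.6], "turn": 0, "claw": 8.5},
  {"travel": [0, -0.08, 19.6], "turn": 0, "claw": 8.5},
])

```text
time_s: 9.9
tool_pos: [0.463, -0.231, 0.051]
eef_rot: [-179.9, -0.1, 90.2]
contact_force: [-0.5, -0.1, -1.4]
finger_gap: 0.0851
gripper_force: 0.0
```

Emit:
play_rows([
  {"travel": [0, 0, 0], "turn": 0, "claw": 7},
  {"travel": [0, 0, 0], "turn": 0, "claw": 6.5},
  {"travel": [0, 0, 0], "turn": 0, "claw": 6.2},
  {"travel": [0, 0, 0], "turn": 0, "claw": 5.4},
  {"travel": [0, 0, 0], "turn": 0, "claw": 5.4},
  {"travel": [0, 0, 0], "turn": 0, "claw": 5.4},
  {"travel": [0, 0, 0], "turn": 0, "claw": 5.4},
  {"travel": [0, 0, 0], "turn": 0, "claw": 5.4},
], force=40)

```text
time_s: 10.57
tool_pos: [0.4635, -0.2321, 0.0533]
eef_rot: [179.9, 0.0, 90.1]
contact_force: [-5.6, 2.3, 11.6]
finger_gap: 0.0612
gripper_force: 41.6
```

Emit:
play_rows([
  {"travel": [0, 0, -1], "turn": 0, "claw": 5.4},
  {"travel": [0, 0, -4], "turn": 0, "claw": 5.4},
  {"travel": [0, 0, -8], "turn": 0, "claw": 5.4},
  {"travel": [0, 0, -12], "turn": 0, "claw": 5.4},
  {"travel": [0, 0, -16], "turn": 0, "claw": 5.4},
  {"travel": [2, 0.2, -19], "turn": 0, "claw": 5.4},
  {"travel": [5, 0.5, -21], "turn": 0, "claw": 5.4},
  {"travel": [9, 0.8, -22], "turn": 0, "claw": 5.4},
])

```text
time_s: 11.23
tool_pos: [0.4712, -0.1421, 0.2757]
eef_rot: [179.7, 0.1, 90.0]
contact_force: [1.3, -0.3, -3.2]
finger_gap: 0.0613
gripper_force: 45.3
```

Emit:
play_rows([
  {"travel": [4, 0.2, 0], "turn": 0, "claw": 5.4},
  {"travel": [8, 0.5, 0], "turn": 0, "claw": 5.4},
  {"travel": [12, 0.8, 0], "turn": 0, "claw": 5.4},
  {"travel": [16, 1.2, 0], "turn": 0, "claw": 5.4},
  {"travel": [20, 1.5, 0], "turn": 0, "claw": 5.4},
  {"travel": [24, 2, 0], "turn": 0, "claw": 5.4},
  {"travel": [28, 2.4, 0], "turn": 0, "claw": 5.4},
  {"travel": [32, 2.8, 0], "turn": 0, "claw": 5.4},
])

```text
time_s: 11.9
tool_pos: [0.4976, 0.1803, 0.2728]
eef_rot: [179.9, -0.0, 90.2]
contact_force: [1.0, -0.1, -2.4]
finger_gap: 0.0611
gripper_force: 45.3
```

Emit:
play_rows([
  {"travel": [4, 0, 0], "turn": 0, "claw": 5.4},
  {"travel": [7, 0, 0], "turn": 0, "claw": 5.4},
  {"travel": [9.5, 0, 0], "turn": 0, "claw": 5.4},
  {"travel": [11, 0, 0], "turn": 0, "claw": 5.4},
  {"travel": [11.5, 0, 0], "turn": 0, "claw": 5.4},
  {"travel": [11.5, 0, 0], "turn": 0, "claw": 5.4},
  {"travel": [11.5, 0, 0], "turn": 0, "claw": 5.4},
])

```text
time_s: 12.48
tool_pos: [0.4979, 0.2924, 0.272]
eef_rot: [180.0, 0.0, 90.1]
contact_force: [0.7, -0.1, -4.0]
finger_gap: 0.0608
gripper_force: 45.3
```

```bash
python3 -c "
from bench import *
o=observe();print(o['time_s'],o['tool_pos'].round(4),o['eef_rot'].round(2),o['finger_gap'],o['gripper_force'],o['contact_force'])"
```

```text
12.4833 [0.4979 0.2924 0.272 ] [1.7999e+02 1.0000e-02 9.0120e+01] 0.06084757913442092 45.31285224482417 [ 0.67235125 -0.09052144 -4.02217486]
```

Over the medium stilt; descend to ~13 mm above the pins and check.

Emit:
play_rows([
  {"travel": [0.1, 0.32, 3], "turn": 0, "claw": 5.4},
  {"travel": [0.1, 0.32, 6], "turn": 0, "claw": 5.4},
  {"travel": [0.1, 0.32, 9], "turn": 0, "claw": 5.4},
  {"travel": [0.1, 0.32, 11], "turn": 0, "claw": 5.4},
  {"travel": [0.1, 0.32, 12.4], "turn": 0, "claw": 5.4},
  {"travel": [0.1, 0.32, 13], "turn": 0, "claw": 5.4},
  {"travel": [0.1, 0.32, 13], "turn": 0, "claw": 5.4},
  {"travel": [0.1, 0.32, 13], "turn": 0, "claw": 5.4},
])

```text
time_s: 13.15
tool_pos: [0.5016, 0.2937, 0.1427]
eef_rot: [179.9, -0.0, 90.1]
contact_force: [0.3, -1.0, -2.5]
finger_gap: 0.0615
gripper_force: 45.3
```

Run:
```python
from h import *
s=grab_frame("side");o=observe();print(o['time_s'],o['tool_pos'].round(4),o['contact_force'].round(1))
x,y,z=o['tool_pos']; b=cv2.resize(s,None,fx=4,fy=4)
for m in(model('side',x,y,z-.0410,PROF['tumbler']),star('side',.501,.2935,2.15,.027,.023)):
    c,_=cv2.findContours(m,cv2.RETR_EXTERNAL,cv2.CHAIN_APPROX_NONE); cv2.drawContours(b,c,-1,(255,0,255),1)
u,v=proj('side',[x,y,z])[0].astype(int)
cv2.imwrite("pics/p2.png",b[(v-65)*4:(v+80)*4,(u-70)*4:(u+70)*4,::-1])
```

```text
13.2 [0.5017 0.294  0.1431] [ 0.3 -0.1 -3.6]
```

View pics/p2.png

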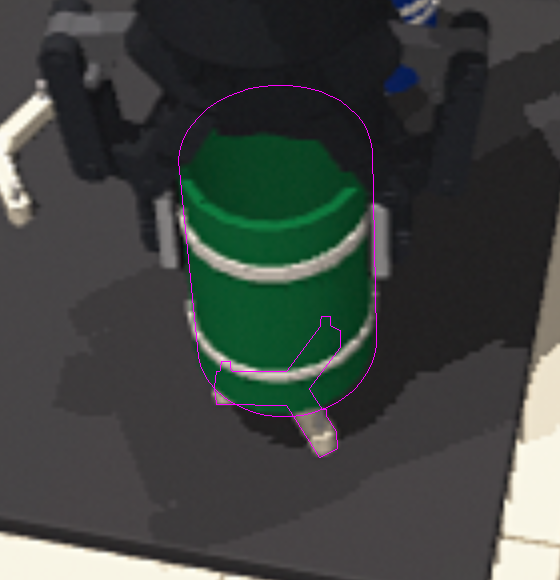

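Tumbler is upright, outline agrees within ~1 mm, centred over the medium stilt. Lower.

Emit:
play_rows([
  {"travel": [0, 0, 0.5], "turn": 0, "claw": 5.4},
  {"travel": [0, 0, 0.9], "turn": 0, "claw": 5.4},
  {"travel": [0, 0, 1.1], "turn": 0, "claw": 5.4},
  {"travel": [0, 0, 1.2], "turn": 0, "claw": 5.4},
  {"travel": [0, 0, 1.25], "turn": 0, "claw": 5.4},
  {"travel": [0, 0, 1.3], "turn": 0, "claw": 5.4},
  {"travel": [0, 0, 1.3], "turn": 0, "claw": 5.4},
  {"travel": [0, 0, 1.3], "turn": 0, "claw": 5.4},
])

```text
time_s: 13.87
tool_pos: [0.501, 0.2943, 0.1293]
eef_rot: [180.0, -0.0, 90.2]
contact_force: [-4.4, -1.7, 5.3]
finger_gap: 0.0613
gripper_force: 46.0
```

Emit:
play_rows([
  {"travel": [0, 0, 0.04], "turn": 0, "claw": 5.4},
  {"travel": [0, 0, 0.08], "turn": 0, "claw": 5.4},
  {"travel": [0, 0, 0.08], "turn": 0, "claw": 5.4},
])

```text
time_s: 14.12
tool_pos: [0.5011, 0.2944, 0.1291]
eef_rot: [180.0, -0.0, 90.2]
contact_force: [-6.8, -2.2, 11.4]
finger_gap: 0.0616
gripper_force: 46.6
```

Emit:
play_rows([
  {"travel": [0, 0, -0.03], "turn": 0, "claw": 6.1},
  {"travel": [0, 0, -0.03], "turn": 0, "claw": 6.3},
  {"travel": [0, 0, -0.03], "turn": 0, "claw": 6.6},
  {"travel": [0, 0, -0.03], "turn": 0, "claw": 7.2},
  {"travel": [0, 0, -0.03], "turn": 0, "claw": 8.2},
  {"travel": [0, 0, -0.03], "turn": 0, "claw": 8.2},
  {"travel": [0, 0, -0.03], "turn": 0, "claw": 8.2},
  {"travel": [0, 0, -0.03], "turn": 0, "claw": 8.2},
])

```text
time_s: 14.78
tool_pos: [0.5011, 0.2942, 0.1281]
eef_rot: [-180.0, 0.0, 90.1]
contact_force: [0.3, 0.0, 0.6]
finger_gap: 0.0818
gripper_force: 0.0
```

Emit:
play_rows([
  {"travel": [0, 0, -1], "turn": 0, "claw": 8.2},
  {"travel": [0, 0, -3], "turn": 0, "claw": 8.2},
  {"travel": [0, 0, -6], "turn": 0, "claw": 8.2},
  {"travel": [0, 0, -10], "turn": 0, "claw": 8.2},
  {"travel": [-2, 0, -13], "turn": 0, "claw": 8.2},
  {"travel": [-6, 0, -13], "turn": 0, "claw": 7},
  {"travel": [-10, 0, -13], "turn": 0, "claw": 6},
  {"travel": [-14, -0.5, -13], "turn": 0, "claw": 6},
])

```text
time_s: 15.45
tool_pos: [0.4963, 0.1528, 0.2594]
eef_rot: [179.9, -0.0, 90.2]
contact_force: [1.5, -0.1, -0.0]
finger_gap: 0.0596
gripper_force: 0.0
```

Emit:
play_rows([
  {"travel": [-4, -0.5, 0], "turn": 0, "claw": 6},
  {"travel": [-8, -1, 0], "turn": 0, "claw": 6},
  {"travel": [-12, -1.7, 0], "turn": 0, "claw": 6},
  {"travel": [-16, -2.5, 0], "turn": 0, "claw": 6},
  {"travel": [-20, -3.2, 0], "turn": 0, "claw": 6},
  {"travel": [-23.5, -3.8, 0], "turn": 0, "claw": 6},
  {"travel": [-26, -3.8, 0], "turn": 0, "claw": 6},
  {"travel": [-26.5, -3.8, 0], "turn": 0, "claw": 6},
])

```text
time_s: 16.12
tool_pos: [0.4586, -0.1141, 0.2591]
eef_rot: [179.9, 0.0, 90.0]
contact_force: [0.9, 0.6, 0.9]
finger_gap: 0.06
gripper_force: 0.0
```

Run:
```python
from h import *
grab_frame('top');o=observe();print(o['time_s'],o['tool_pos'].round(4),o['eef_rot'].round(2))
for n,bx,x0 in(('top',(120,170,200,250),(.501,.294)),('side',(245,280,350,410),(.501,.294))):
    im=grab_frame(n); M=up(colmask(n,im,bx,(70,20),150))
    cv2.imwrite(f"pics/{n}2.png",im[:,:,::-1])
    r=fit(lambda v:iou(M,model(n,v[0],v[1],.088,PROF['tumbler'])),x0,(.01,.01)); print(n,r.x.round(4),round(r.fun,3))
```

```text
16.1667 [ 0.4588 -0.1131  0.259 ] [1.7996e+02 3.0000e-02 8.9970e+01]
top [0.5    0.2931] 0.145
side [0.5021 0.2937] 0.04
```

Tumbler is centred within 1 mm. Now the vase neck.

Emit:
play_rows([
  {"travel": [0.16, 0, 4], "turn": 0, "claw": 6},
  {"travel": [0.16, 0, 8], "turn": 0, "claw": 6},
  {"travel": [0.16, 0, 11], "turn": 0, "claw": 6},
  {"travel": [0.16, 0, 13.5], "turn": 0, "claw": 6},
  {"travel": [0.16, 0, 14.8], "turn": 0, "claw": 6},
  {"travel": [0.16, 0, 15.1], "turn": 0, "claw": 6},
  {"travel": [0.16, 0, 15.1], "turn": 0, "claw": 6},
  {"travel": [0.16, 0, 15.1], "turn": 0, "claw": 5},
])

```text
time_s: 16.93
tool_pos: [0.4597, -0.1087, 0.1083]
eef_rot: [179.9, 0.0, 90.2]
contact_force: [0.2, 0.7, -0.1]
finger_gap: 0.0506
gripper_force: 0.0
```

Emit:
play_rows([
  {"travel": [0, 0, 0], "turn": 0, "claw": 4},
  {"travel": [0, 0, 0], "turn": 0, "claw": 3.5},
  {"travel": [0, 0, 0], "turn": 0, "claw": 3.2},
  {"travel": [0, 0, 0], "turn": 0, "claw": 2.4},
  {"travel": [0, 0, 0], "turn": 0, "claw": 2.4},
  {"travel": [0, 0, 0], "turn": 0, "claw": 2.4},
  {"travel": [0, 0, 0], "turn": 0, "claw": 2.4},
  {"travel": [0, 0, 0], "turn": 0, "claw": 2.4},
], force=50)

```text
time_s: 17.6
tool_pos: [0.4588, -0.1093, 0.1082]
eef_rot: [-180.0, 0.0, 90.1]
contact_force: [-7.0, 1.4, 12.2]
finger_gap: 0.0315
gripper_force: 48.4
```

Emit:
play_rows([
  {"travel": [0, 0, -1], "turn": 0, "claw": 2.4},
  {"travel": [0, 0, -3], "turn": 0, "claw": 2.4},
  {"travel": [0, 0, -6], "turn": 0, "claw": 2.4},
  {"travel": [0, 0, -10], "turn": 0, "claw": 2.4},
  {"travel": [0, 0, -14], "turn": 0, "claw": 2.4},
  {"travel": [0, 0, -17], "turn": 0, "claw": 2.4},
  {"travel": [1, 0.6, -18.5], "turn": 0, "claw": 2.4},
  {"travel": [3, 1.8, -18.5], "turn": 0, "claw": 2.4},
])

```text
time_s: 18.27
tool_pos: [0.4774, -0.0802, 0.2969]
eef_rot: [179.6, 0.1, 90.0]
contact_force: [0.8, 0.7, -4.6]
finger_gap: 0.0308
gripper_force: 50.6
```

Emit:
play_rows([
  {"travel": [2.5, 1.5, 0], "turn": 0, "claw": 2.4},
  {"travel": [5.5, 3.3, 0], "turn": 0, "claw": 2.4},
  {"travel": [8.5, 5.1, 0], "turn": 0, "claw": 2.4},
  {"travel": [11.5, 6.9, 0], "turn": 0, "claw": 2.4},
  {"travel": [14.5, 8.7, 0], "turn": 0, "claw": 2.4},
  {"travel": [17.5, 10.5, 0], "turn": 0, "claw": 2.4},
  {"travel": [20.5, 12.3, 0], "turn": 0, "claw": 2.4},
  {"travel": [23, 13.5, 0], "turn": 0, "claw": 2.4},
])

```text
time_s: 18.93
tool_pos: [0.6121, 0.1533, 0.2921]
eef_rot: [-180.0, -0.0, 90.2]
contact_force: [0.1, 0.0, -5.6]
finger_gap: 0.0308
gripper_force: 50.5
```

Emit:
play_rows([
  {"travel": [2, 1, 0], "turn": 0, "claw": 2.4},
  {"travel": [3.5, 1.5, 0], "turn": 0, "claw": 2.4},
  {"travel": [4, 1.7, 0], "turn": 0, "claw": 2.4},
  {"travel": [4, 1.7, 0], "turn": 0, "claw": 2.4},
  {"travel": [4, 1.7, 0], "turn": 0, "claw": 2.4},
])

```text
time_s: 19.35
tool_pos: [0.6281, 0.1906, 0.2922]
eef_rot: [-180.0, 0.0, 90.1]
contact_force: [-0.3, 0.3, -3.7]
finger_gap: 0.0311
gripper_force: 50.5
```

```bash
python3 -c "
from bench import *
o=observe();print(o['time_s'],o['tool_pos'].round(4),o['eef_rot'].round(2),o['finger_gap'],o['gripper_force'],o['contact_force'])"
```

```text
19.35 [0.6281 0.1906 0.2922] [-1.7998e+02  2.0000e-02  9.0140e+01] 0.03109996607290765 50.46249568462372 [-0.3267749   0.28871135 -3.67326583]
```

Final touch height should be TCP ≈ 0.184; go to ≈ 0.198 and check.

Emit:
play_rows([
  {"travel": [0.15, 0.3, 2], "turn": 0, "claw": 2.4},
  {"travel": [0.15, 0.3, 4.5], "turn": 0, "claw": 2.4},
  {"travel": [0.15, 0.3, 7], "turn": 0, "claw": 2.4},
  {"travel": [0.15, 0.3, 8.6], "turn": 0, "claw": 2.4},
  {"travel": [0.15, 0.3, 9.3], "turn": 0, "claw": 2.4},
  {"travel": [0.15, 0.3, 9.5], "turn": 0, "claw": 2.4},
  {"travel": [0.15, 0.3, 9.5], "turn": 0, "claw": 2.4},
  {"travel": [0.15, 0.3, 9.5], "turn": 0, "claw": 2.4},
])

```text
time_s: 20.02
tool_pos: [0.6318, 0.1924, 0.1989]
eef_rot: [179.9, -0.0, 90.1]
contact_force: [0.9, 1.0, -3.5]
finger_gap: 0.0309
gripper_force: 50.4
```

Run:
```python
from h import *
s=grab_frame("side");o=observe();print(o['time_s'],o['tool_pos'].round(4),o['contact_force'].round(1))
x,y,z=o['tool_pos']; b=cv2.resize(s,None,fx=4,fy=4)
M=up(colmask('side',s,(170,180,290,345),(8,6),150))
r=fit(lambda v:iou(M,model('side',v[0],v[1],z-.0962,PROF['vase'])),(x,y-.002),(.01,.01)); print(r.x.round(4),r.fun)
for m in(model('side',x,y-.002,z-.0962,PROF['vase']),star('side',.631,.1905,2.09,.035,.031)):
    c,_=cv2.findContours(m,cv2.RETR_EXTERNAL,cv2.CHAIN_APPROX_NONE); cv2.drawContours(b,c,-1,(255,0,255),1)
u,v=proj('side',[x,y,z-.08])[0].astype(int)
cv2.imwrite("pics/p3.png",b[(v-85)*4:(v+60)*4,(u-70)*4:(u+70)*4,::-1])
```

```text
20.0667 [0.6318 0.1925 0.1989] [ 1.1 -0.  -3.8]
[0.6337 0.1896] 0.09108875948473616
```

View pics/p3.png

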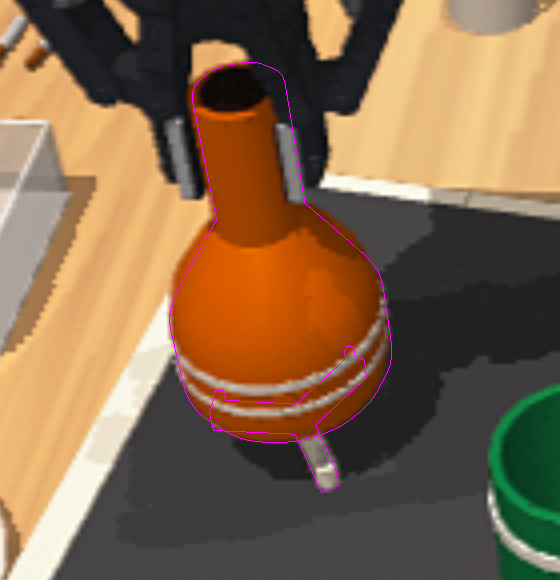

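Vase upright over the large stilt, about 1 mm toward +x; correct and lower.

Emit:
play_rows([
  {"travel": [0, -0.1, 0.5], "turn": 0, "claw": 2.4},
  {"travel": [0, -0.1, 0.9], "turn": 0, "claw": 2.4},
  {"travel": [0, -0.1, 1.15], "turn": 0, "claw": 2.4},
  {"travel": [0, -0.1, 1.25], "turn": 0, "claw": 2.4},
  {"travel": [0, -0.1, 1.3], "turn": 0, "claw": 2.4},
  {"travel": [0, -0.1, 1.35], "turn": 0, "claw": 2.4},
  {"travel": [0, -0.1, 1.4], "turn": 0, "claw": 2.4},
  {"travel": [0, -0.1, 1.4], "turn": 0, "claw": 2.4},
])

```text
time_s: 20.73
tool_pos: [0.6304, 0.1928, 0.1838]
eef_rot: [180.0, -0.0, 90.1]
contact_force: [-3.3, 0.2, 2.4]
finger_gap: 0.0309
gripper_force: 51.2
```

Emit:
play_rows([
  {"travel": [0, 0, 0.04], "turn": 0, "claw": 2.4},
  {"travel": [0, 0, 0.08], "turn": 0, "claw": 2.4},
  {"travel": [0, 0, 0.08], "turn": 0, "claw": 2.4},
])

```text
time_s: 20.98
tool_pos: [0.6304, 0.1928, 0.1836]
eef_rot: [179.9, -0.0, 90.1]
contact_force: [-6.3, -0.2, 7.9]
finger_gap: 0.031
gripper_force: 52.2
```

Emit:
play_rows([
  {"travel": [0, 0, -0.03], "turn": 0, "claw": 3.1},
  {"travel": [0, 0, -0.03], "turn": 0, "claw": 3.3},
  {"travel": [0, 0, -0.03], "turn": 0, "claw": 3.6},
  {"travel": [0, 0, -0.03], "turn": 0, "claw": 4.2},
  {"travel": [0, 0, -0.03], "turn": 0, "claw": 5.5},
  {"travel": [0, 0, -0.03], "turn": 0, "claw": 6},
  {"travel": [0, 0, -0.03], "turn": 0, "claw": 6},
  {"travel": [0, 0, -0.03], "turn": 0, "claw": 6},
])

```text
time_s: 21.65
tool_pos: [0.6303, 0.1927, 0.1827]
eef_rot: [180.0, 0.0, 90.1]
contact_force: [0.0, 0.6, 0.6]
finger_gap: 0.0602
gripper_force: 0.0
```

Emit:
play_rows([
  {"travel": [0, 0, -1], "turn": 0, "claw": 6},
  {"travel": [0, 0, -3], "turn": 0, "claw": 6},
  {"travel": [0, 0, -6], "turn": 0, "claw": 6},
  {"travel": [0, 0, -9], "turn": 0, "claw": 6},
  {"travel": [0, 0, -11], "turn": 0, "claw": 6},
  {"travel": [-3, -2, -11], "turn": 0, "claw": 6},
  {"travel": [-6, -5, -11], "turn": 0, "claw": 6},
  {"travel": [-10, -7, -11], "turn": 0, "claw": 6},
])

```text
time_s: 22.32
tool_pos: [0.5604, 0.0959, 0.2934]
eef_rot: [180.0, -0.0, 90.3]
contact_force: [1.2, -0.9, 1.3]
finger_gap: 0.0602
gripper_force: 0.0
```

Emit:
play_rows([
  {"travel": [-4, -2, 0], "turn": 0, "claw": 6},
  {"travel": [-8, -4, 0], "turn": 0, "claw": 6},
  {"travel": [-12, -6, 0], "turn": 0, "claw": 6},
  {"travel": [-15, -8, 0], "turn": 0, "claw": 6},
  {"travel": [-18, -9, 0], "turn": 0, "claw": 6},
  {"travel": [-20, -10, 0], "turn": 0, "claw": 6},
  {"travel": [-20, -10, 0], "turn": 0, "claw": 6},
  {"travel": [-20, -10, 0], "turn": 0, "claw": 6},
])

```text
time_s: 22.98
tool_pos: [0.4625, -0.1051, 0.2937]
eef_rot: [179.9, 0.0, 90.0]
contact_force: [0.9, -0.8, 0.0]
finger_gap: 0.0597
gripper_force: 0.0
```

Run:
```python
from h import *
o=observe();print(o['time_s'],o['tool_pos'].round(4),o['contact_force'].round(1))
J=[('vase',(.631,.1905),(8,6),{'top':(165,95,265,200),'side':(170,180,285,350)}),('tumbler',(.501,.2935),(70,20),{'top':(120,170,200,250),'side':(245,280,350,410)}),('beaker',(.48,.138),(118,12),{'top':(205,195,275,260),'side':(285,250,365,335)})]
for n in C:
    im=grab_frame(n); cv2.imwrite(f"pics/{n}F.png",im[:,:,::-1])
    for p,x0,h,bx in J:
        M=up(colmask(n,im,bx[n],h,150)); r=fit(lambda v:iou(M,model(n,v[0],v[1],.088,PROF[p])),x0,(.01,.01)); print(n,p,r.x.round(4),round(r.fun,3))
a,b=[cv2.imread(f"pics/{n}F.png") for n in C]
cv2.imwrite("pics/F.png",cv2.resize(np.hstack([a,b]),(800,300),interpolation=cv2.INTER_AREA))
```

```text
22.9833 [ 0.4625 -0.1051  0.2937] [ 0.9 -0.8  0. ]
side vase [0.6313 0.1907] 0.106
side tumbler [0.5021 0.2937] 0.04
side beaker [0.4815 0.1384] 0.069
top vase [0.6295 0.192 ] 0.151
top tumbler [0.5003 0.2935] 0.157
top beaker [0.4798 0.1377] 0.123
```

View pics/F.png

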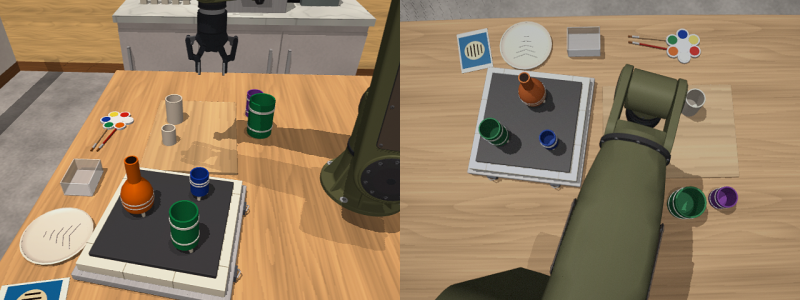

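All three pots stand upright on their stilts, each within about 1–2 mm of centre. The plain pieces haven't moved and the arm is clear, so I'm handing in.

```bash
python3 -c "
from bench import *
print(finish_job())"
```

```text
the job is handed in; nothing more can be done
None
```

The job is handed in at about 23 s: beaker, tumbler and vase each stand upright on the small, medium and large stilt, within about 2 mm of centre by both cameras, and the plain white pieces were left where they stood.

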